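# Third hand at the screwing jig: hold a bracket against the sprung fence

### The job

Be the third hand for a colleague who is about to screw a bracket down: pick up the blue bracket, set its foot flat on the bed of the jig between the two side rails with its tall face towards the black sprung pad, and push it squarely against the pad until the yellow pointers stand in the green part of the scale, never letting them go into the red. Keep the push steady for at least three seconds and finish the program still holding the bracket there, without letting go; leave the mug where it is.

Things in the scene. Friction and masses are not known exactly. Their poses are not given: they have to be found in the camera images.
- bracket_rib (a point): Grip point on the upright rib of the loose blue bracket, 30 mm above its underside. x points to the tall face, z up. Rib along x: 10 mm thick, top 18 mm above this point, 19 mm back to 26 mm ahead (low toe behind). Foot 60 mm wide, 6 mm thick, 38 mm back to 32 mm ahead. Upright plate with the tall face: 60 mm wide, 55 mm high, 6 mm thick, its outer face 32 mm ahead. 0.1 to 0.3 kg
- jig_bed (a point): Centre of the fixed aluminium jig's bed top, 8 mm above the table. x is the push direction, to the pad and the fence behind it; z up. Base 200 (x) by 160 (y) mm, smooth. Dark side rails along x stand 12 mm above the bed, 76 mm apart inside. Fence wall 63 mm high above the table, near face 81 mm ahead. Scales on the rail tops by the pad: white, green, red in the push direction
- pad_face (a point): Centre of the black sprung pad's face (68 mm wide, 44 mm high), 24 mm above the bed, at rest 20 mm ahead of jig_bed along the jig's x; moves along the jig's +x when pushed. Its yellow pointers run out sideways over the two scales
- pad (a joint): Travel of the sprung pad in m, 0 at rest, 0.042 at its end stop. The spring resists with 3 N plus 0.3 N per mm (7 N at 13 mm, 12 N at 31 mm) and pushes the bracket back if it is let go. White scale: below 0.013; green: 0.013 to 0.031; red: above 0.031
- mug: White mug with green dots, 78 mm across, 93 mm high, a bystander; origin at its underside.
Not all that is in view belongs to the job. Of the things that look like the part that bears bracket_rib, the largest one is meant.

How it is judged:
By the outcome, as a careful person would: the job done as asked, in the order asked, and still so for the second after the job is handed in, while the arm keeps its last pose, push and grip.
It also fails if it takes over 42 s, if anything falls off the work surface, if the arm or the gripper's body presses on something with over 40 N, if the wrist force passes 120 N, or if a joint passes its speed limit or range.

### The arm

A 7-joint arm with a two-finger parallel gripper is mounted at the origin on the work surface; the furniture and walls round the work are solid. World frame = base frame: x ahead of the robot, y to its left, z up, the work surface at z = 0. Lengths are in m, angles in rad, forces in N, time in s.
With the tool pointing down it reaches from about 0.35 to 0.9 m from the base axis. Payload 8.1 kg.
Tool frame: the origin (TCP) lies midway between the tips of the shut fingers; the grasp point (between the pads) lies 19 mm behind it; z points along the fingers, x is the direction in which the jaws open and shut, and the axes are right-handed (so a half turn about z gives the same grasp; the last joint's range is limited). The gripper opens to 92 mm and grips with 3 to 60 N. Pads are 19 mm wide; open, the fingers measure 130 mm over their backs; the gripper's body (75 mm by 190 mm) begins 47 mm behind the grasp point.
Start: joints at [1.149, 0.434, 0.025, 1.573, -0.012, 1.134, -0.075], TCP at [0.196, -0.594, 0.227] pointing down, gripper open.
Joint ranges: [-2.62, 2.62], [-0.44, 2.09], [-1.27, 1.32], [0.08, 2.57], [-1.32, 4.46], [0.12, 2], [-2.74, 2.74]. Speed limits (rad/s): [2.22, 2.22, 3.01, 3.01, 3.14, 3.14, 3.14].

### API

Orientations are given as a rotation vector (axis times angle).
In Python, from cell import arm gives the robot as it stands. The module is installed in compiled form; this text tells all that it offers.
- The arm moves only by the tool play_rows, never from a script. Its argument "motion" is a list of rows, each a list of 7 numbers: the gripper's target within -1 to 1 (fully open at 1, half-way at 0, shut at -1), then the shift along the tool's x, y, z in mm, then the turn, a rotation vector about the tool's x, y, z in rad. In form: [[claw, tx, ty, tz, ax, ay, az], ...]. A call has 1 to 10 rows; each row is the pose to reach, as a shift and turn from the pose measured when the call began, along the tool's axes at that moment; what a row does not reach only later rows make up. A row lasts 1/10 s, in which the tool goes at most 50 mm and 8.59 degrees, less where a joint would pass 70% of its speed; a pose out of reach is approached as far as the arm can. A call with a gripper value outside its range is refused whole. The fingers move at their own pace and stop on an object; "force" is the grip in N (left out, the last holds). Time passes only in rows, so rows that repeat a pose let the fingers close. It gives the time, the measured TCP pose, the force and the opening at its end, in the units of the state.
- arm.observe(): the state, without advancing time (a new reading comes with each control period).
- arm.get_image(name): name is "side" or "top"; returns a dict with "img" (400x640x3 uint8, blue, green, red), "depth" (400x640 float32, m along the optical axis (not along the pixel's ray), 0 where there is no reading), "K" (3x3 intrinsics, pixels), "k1" (the pictures are not rectified: a ray, as slopes to the right and down, at radius r is drawn at 1 + k1 r^2 times it, then the intrinsics apply), "rvec" (rotation vector, rad) and "tvec" (3), from world to camera coordinates, as OpenCV has them. Camera axes: x right, y down, z forward; pixel columns grow to the right and rows downward; lengths in m; the calibration is good to about 2 mm. A picture is of the moment at which its call begins.
- arm.sign_off(): hands the job in, once; it reports no verdict.
Trained networks look in a picture, given as the dict that the camera call returned (one of the last four; its "shot" number tells which), for a name from the list of things; names that differ only in an ending like _2 or _b are one class to them, and where a whole thing is asked for, a point or a joint stands for the part that bears it (a point fixed in the world has none). Each returns a list of dicts, best first, with "score" (0 to 1); they miss things now and then, are a little off and sometimes report something else, mostly with a low value. They report only what shows in the picture. A call takes as long as a camera call. They do not tell look-alikes from the thing itself.
- arm.look_for(picture, query): "box" ([left, top, width, height] as shares, 0 to 1, of the picture: columns of its width, rows of its height, round what is visible of it).
The state is a dict: "clock": time; "joints": joint angles; "dq": joint speeds; "joint_efforts": joint torques, N m; "position": TCP position; "ee_rot": TCP orientation; "force": force on the tool from outside, world axes, zero at the start; "ft_torque": the same for the moment, N m; "width": opening from 0.0 (shut) to 1.0 (fully open).
Only numpy, scipy, OpenCV 4.12 (cv2) and the standard library are available. Lean on these libraries where they do the work, as an engineer would, in place of code of your own. Each camera call takes 0.05 s, during which the arm holds its last target. There are 200 camera calls.

## Working session

There is one attempt and no reset: what is moved stays moved. The work goes in short steps, Python scripts to look and compute and a tool call to move; the robot and the scene stay as the last step left them, time stands still between calls to the robot, and variables do not carry over. Pictures are saved under pics/ and viewed, on a budget of 10 in all, crops included, one or two more only if the job needs it, and the job is handed in when it is done.

Besides the shell and the picture viewer there is one more tool, called after "Request:" by a JSON object that holds its "name" and its "arguments". play_rows: Moves the arm, as the interface text tells. Its arguments: {"type":"object","properties":{"motion":{"type":"array"},"force":{"type":"number"}},"required":["motion"]}

```bash
mkdir -p pics
cat > h.py <<'E'
import numpy as np, cv2
from cell import arm
def world(p,u,v,z=None,d=None):
    """pixel arrays -> world, by depth d or plane z"""
    K=p["K"];R=cv2.Rodrigues(np.array(p["rvec"],float))[0];t=np.array(p["tvec"],float).ravel()
    m=np.stack([(np.asarray(u,float)-K[0][2])/K[0][0],(np.asarray(v,float)-K[1][2])/K[1][1]],-1)
    s=m.copy()
    for _ in range(15): s=m/(1+p["k1"]*(s**2).sum(-1,keepdims=True))
    ray=np.concatenate([s,np.ones(s.shape[:-1]+(1,))],-1)
    if d is not None: return (ray*np.asarray(d)[...,None]-t)@R
    rw=ray@R;c=-R.T@t
    return c+rw*((z-c[2])/rw[...,2])[...,None]
def proj(p,X):
    K=p["K"];R=cv2.Rodrigues(np.array(p["rvec"],float))[0];t=np.array(p["tvec"],float).ravel()
    c=np.atleast_2d(X)@R.T+t;s=c[:,:2]/c[:,2:];s=s*(1+p["k1"]*(s**2).sum(1,keepdims=True))
    return s*[K[0][0],K[1][1]]+[K[0][2],K[1][2]]
def cloud(p):
    v,u=np.mgrid[0:400,0:640]
    return world(p,u,v,d=p["depth"])
E
python3 - <<'E'
from h import *
ims=[]
for n in("top","side"):
    p=arm.get_image(n);np.save(f"{n}.npy",p,allow_pickle=True);ims.append(p["img"])
    for q in("bracket_rib","pad","mug","jig_bed"):
        for r in arm.look_for(p,q)[:4]:
            b=np.array(r["box"])*[640,400,640,400];print(n,q,round(r["score"],2),b.round())
    print(p["K"],p["k1"],p["rvec"],p["tvec"])
cv2.imwrite("pics/top.png",ims[0]);cv2.imwrite("pics/side.png",ims[1])
print(arm.observe())
E
```

```text
top bracket_rib 0.78 [196. 192.  15.  16.]
top bracket_rib 0.77 [334. 144.  23.  15.]
top bracket_rib 0.72 [233. 180.  22.  35.]
top pad 0.58 [316. 185.  35.  23.]
top mug 0.62 [422. 245.  46.  30.]
top mug 0.57 [236. 182.  21.  31.]
top jig_bed 0.61 [302. 178.  54.  73.]
top jig_bed 0.28 [423. 246.  45.  28.]
[[389.93655452   0.         316.07301501]
 [  0.         389.93655452 206.3452338 ]
 [  0.           0.           1.        ]] -0.01083569966345059 [ 2.15720207 -2.1401691   0.08827955] [0.02947007 0.49289026 1.08498014]
side bracket_rib 0.85 [237. 229.  35.  46.]
side bracket_rib 0.72 [203. 271.  29.  30.]
side bracket_rib 0.63 [276. 174.  15.  14.]
side pad 0.71 [296. 184.  36.  30.]
side mug 0.73 [401. 142.  27.  40.]
side jig_bed 0.83 [281. 168.  93.  73.]
[[375.92390674   0.         315.03920246]
 [  0.         375.92390674 195.74225994]
 [  0.           0.           1.        ]] -0.004749263033230871 [ 0.73605842 -2.47791192  1.31858089] [0.42967385 0.19144647 0.80581596]
{'clock': 0.5, 'joints': array([ 1.1494083 ,  0.43453457,  0.02495748,  1.57321837, -0.01156429,
        1.13400157, -0.07513607]), 'dq': array([ 6.14654261e-04, -8.50625796e-04,  2.51338753e-04, -1.71637259e-03,
       -1.79488406e-03, -1.86586948e-03,  5.12198936e-05]), 'joint_efforts': array([-9.85739753e-04, -6.67143416e+01,  9.83062461e-01, -3.14574730e+01,
       -6.06798450e-02,  3.38903570e-02,  1.28508532e-05]), 'position': array([ 0.19587078, -0.59351508,  0.22671274]), 'ee_rot': array([ 2.54579493e+00, -1.84077208e+00, -4.55735365e-05]), 'force': array([-0.33450778,  0.46275889, -0.33237923]), 'ft_torque': array([ 0.04828041,  0.03784836, -0.00511671]), 'width': 1.0037347258903284}
```

View pics/top.png

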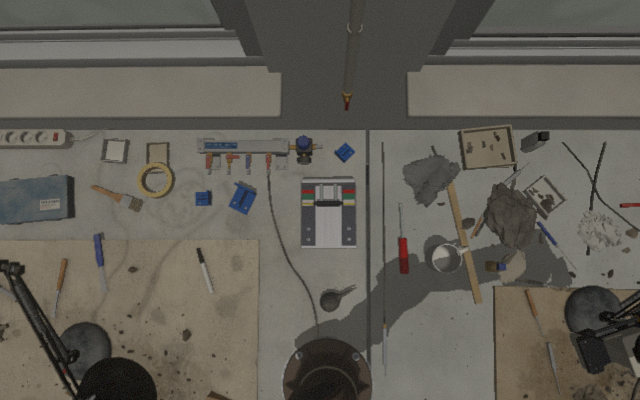

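View pics/side.png

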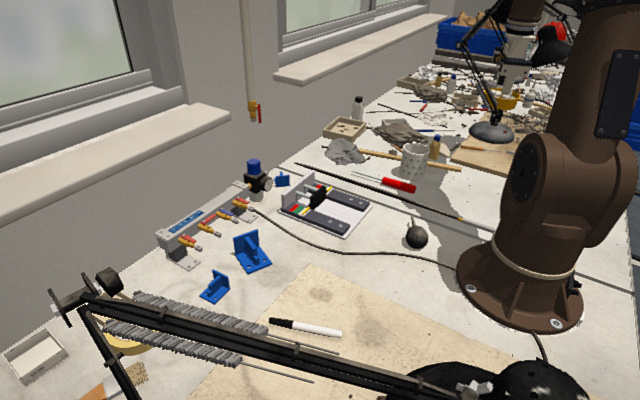

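The large blue bracket is at top (242,197) / side (252,250). Its look-alikes are a small one at top (203,199) / side (215,287) and a small one at top (345,152) / side (282,180). The valve's blue cap at top (304,145) is not a bracket. The largest is meant, so I'll take top (242,197). The jig is at top (328,213), with its pad at the far end.

```bash
cat > fit.py <<'E'
from h import *
from scipy.optimize import least_squares
# boxes: centre, half sizes in part frame (origin on underside plane)
BR=[((-.003,0,.003),(.035,.03,.003)),((.029,0,.0275),(.003,.03,.0275)),((.0035,0,.027),(.0225,.005,.021))]
JG=[((0,0,-.004),(.1,.08,.004)),((.0835,0,.0275-.0),(.0025,.05,.0275))]
def sdf(P,boxes):
    d=[]
    for c,h in boxes:
        q=np.abs(P-c)-h
        d.append(np.linalg.norm(np.maximum(q,0),axis=1)+np.minimum(q.max(1),0))
    return np.min(d,0)
def fit(P,boxes,x0):
    def f(x):
        c,s=np.cos(x[2]),np.sin(x[2]);D=P[:,:2]-x[:2]
        Q=np.c_[D@[c,s],D@[-s,c],P[:,2]-x[3]]
        return sdf(Q,boxes)
    best=None
    for a in np.arange(0,2*np.pi,np.pi/6):
        r=least_squares(f,[x0[0],x0[1],a,x0[2]],loss="soft_l1",f_scale=.002)
        if best is None or r.cost<best.cost: best=r
    return best.x,np.sqrt(np.mean(np.minimum(best.fun**2,1e-4)))
E
python3 - <<'E'
from fit import *
ps={n:np.load(n+".npy",allow_pickle=True).item() for n in("top","side")}
box={"top":(228,175,262,220),"side":(230,225,276,278)}
allP=[]
for n,p in ps.items():
    C=cloud(p);hsv=cv2.cvtColor(p["img"],cv2.COLOR_BGR2HSV)
    l,t,r,b=box[n];m=np.zeros((400,640),bool);m[t:b,l:r]=True
    m&=(hsv[...,0]>100)&(hsv[...,0]<130)&(hsv[...,1]>130)&(p["depth"]>0)
    P=C[m];print(n,len(P),P.mean(0),P.min(0),P.max(0));allP.append(P)
    x,e=fit(P,BR,[*P.mean(0)[:2],0]);print(" fit",x.round(4),e)
P=np.vstack(allP);x,e=fit(P,BR,[*P.mean(0)[:2],0]);print("both",x.round(4),e)
# jig heights in top view
p=ps["top"];C=cloud(p)
for v in range(174,252,4): print(v,[int(round(1000*C[v,u,2])) for u in range(296,364,4)])
for u,v in((302,178),(356,178),(302,248),(356,248)): print(u,v,world(p,[u],[v],z=.008).round(4))
def crop(p,b,n,s):
    cv2.imwrite(n,cv2.resize(p["img"][b[1]:b[3],b[0]:b[2]],None,fx=s,fy=s,interpolation=cv2.INTER_CUBIC))
A=cv2.resize(ps["top"]["img"][135:255,190:365],(700,480),interpolation=cv2.INTER_CUBIC)
cv2.imwrite("pics/c1.png",A)
B=cv2.resize(ps["side"]["img"][160:310,195:385],(760,600),interpolation=cv2.INTER_CUBIC)
cv2.imwrite("pics/c2.png",B)
E
```

```text
top 335 [0.51410864 0.2486212  0.0173619 ] [ 0.47449793  0.21308015 -0.00088331] [0.55450193 0.28672516 0.05935181]
 fit [ 0.5142  0.2523 -0.3712  0.0012] 0.001761740177200206
side 973 [0.52079612 0.25335013 0.02222749] [ 0.47127362  0.21450604 -0.00081024] [0.55699285 0.29323911 0.05683676]
 fit [ 5.116e-01  2.528e-01 -4.366e-01  5.000e-04] 0.001325915805462761
both [ 0.5117  0.2527 -0.435   0.0006] 0.0014947189616345393
174 [-1, 0, 0, 3, 1, 5, -1, -2, 1, 0, 0, 1, 5, -2, 3, 0, 0]
178 [-2, 1, 1, 1, 2, 1, 5, 2, 0, 2, 1, -3, 1, 3, 3, -2, 0]
182 [3, -4, 65, 64, 66, 65, 64, 59, 64, 59, 63, 61, 65, 63, 59, 2, 2]
186 [2, 1, 23, 21, 21, 9, 43, 10, 9, 7, 45, 7, 22, 21, 22, 2, 5]
190 [4, -2, 21, 25, 21, 8, 40, 11, 7, 8, 43, 7, 23, 20, 18, 1, 3]
194 [-1, -1, 21, 26, 21, 7, 43, 5, 9, 5, 46, 9, 22, 19, 20, 5, -2]
198 [1, 2, 19, 22, 19, 8, 45, 10, 6, 5, 46, 10, 17, 16, 22, 3, 0]
202 [1, 0, 20, 20, 21, 35, 56, 57, 53, 52, 56, 55, 21, 21, 26, 1, 0]
206 [4, 3, 18, 21, 19, 9, 25, 26, 27, 21, 22, 6, 21, 23, 18, 0, -1]
210 [1, 1, 18, 25, 23, 6, 9, 11, 11, 8, 8, 11, 20, 19, 23, 7, 0]
214 [-2, 0, 16, 24, 21, 16, 12, 7, 8, 11, 10, 9, 21, 20, 23, 9, 3]
218 [-1, 2, 19, 23, 20, 7, 5, 7, 5, 6, 1134, 9, 21, 20, 24, 5, 2]
222 [-4, 1, 22, 18, 19, 10, 7, 9, 6, 12, 4, 6, 21, 18, 20, 6, 3]
226 [3, 2, 18, 19, 24, 7, 10, 10, 5, 9, 6, 10, 22, 21, 24, 6, 3]
230 [0, 3, 24, 22, 16, 8, 6, 10, 8, 9, 9, 8, 22, 22, 20, 10, 0]
234 [-4, -4, 22, 23, 18, 15, 7, 9, 8, 12, 9, 6, 21, 25, 21, 24, -2]
238 [3, 0, 24, 21, 19, 9, 6, 10, 7, 12, 7, 8, 20, 21, 22, 19, -2]
242 [0, 2, 19, 23, 22, 10, 9, 9, 9, 9, 10, 9, 19, 22, 19, 18, 0]
246 [-1, 0, 6, 5, 6, 7, 12, 9, 3, 7, 9, 12, 9, 6, 5, 7, 3]
250 [3, -2, 0, 3, 1, 3, -1, 3, -2, 4, 5, -1, -4, -2, 2, 1, -4]
302 178 [[0.5784 0.0761 0.008 ]]
356 178 [[ 0.5791 -0.0819  0.008 ]]
302 248 [[0.3741 0.0733 0.008 ]]
356 248 [[ 0.3756 -0.0816  0.008 ]]
```

View pics/c1.png

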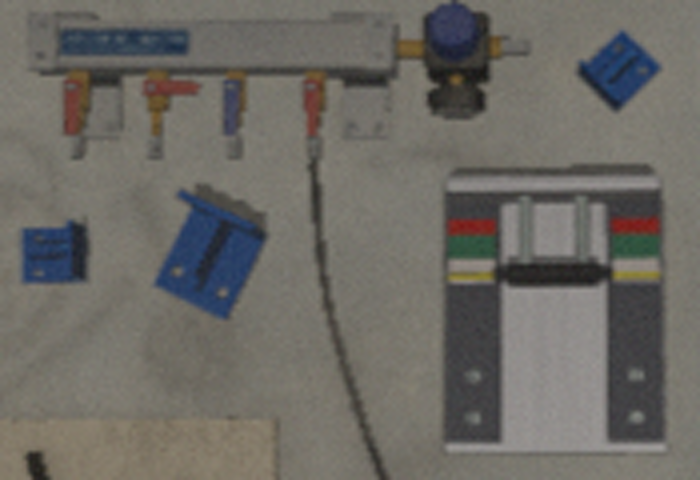

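View pics/c2.png

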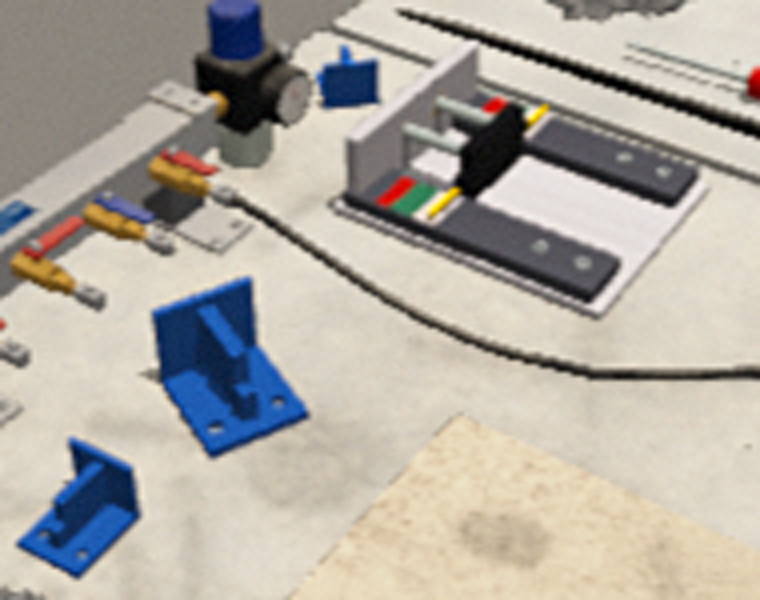

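The crops confirm it. The large bracket's tall plate faces up and right in c1 (plate (180,190)–(265,240)), and its rib is at (212,255). The jig is nearly axis-aligned, with its pad at c1 (555,274) and the pointers at rest in white. Next I'll refine the jig and plan the first move.

```bash
cat > plan.py <<'E'
from h import *
from scipy.spatial.transform import Rotation as Ro
def goto(x,y,z,yaw):
    s=arm.observe();R0=Ro.from_rotvec(s["ee_rot"])
    c,n=np.cos(yaw),np.sin(yaw)
    Rt=Ro.from_matrix(np.array([[c,n,0],[n,-c,0],[0,0,-1.]]))
    d=R0.inv().apply(np.array([x,y,z])-s["position"])*1000
    print("shift",d.round(1),"turn",(R0.inv()*Rt).as_rotvec().round(3),"| now",s["position"].round(4),"F",np.round(s["force"],1),"w",round(s["width"],3),"t",round(s["clock"],2))
E
python3 - <<'E'
from fit import *; from plan import *
JG=[((0,0,.004),(.1,.08,.004))]
for n,l,t,r,b in(("top",296,174,362,252),):
    p=np.load(n+".npy",allow_pickle=True).item();C=cloud(p)[t:b,l:r].reshape(-1,3)
    rail=C[(C[:,2]>.015)&(C[:,2]<.028)]
    # boundaries via image: rails are dark, z=.02
    g=cv2.cvtColor(p["img"],cv2.COLOR_BGR2GRAY)
    for zz,name,lo,hi in((.02,"L",304,324),(.02,"R",338,360)):
        rows=range(212,240);m=[]
        for v in rows:
            d=np.where(g[v,lo-4:hi]<95)[0]+lo-4
            m.append((d.min(),d.max(),v))
        m=np.array(m,float)
        for k,off in((0,-.5),(1,.5)):
            W=world(p,m[:,k]+off,m[:,2],z=zz);f=np.polyfit(W[:,0],W[:,1],1);print(name,k,"yaw",f[0].round(4),"y@.476",np.polyval(f,.476).round(4),W[:,1].std().round(4))
    print(g[225,296:362])
goto(.45,-.25,.25,-.5);goto(.5117,.2527,.12,-.435+np.pi/2)
E
```

```text
L 0 yaw 0.0141 y@.476 0.0783 0.0003
L 1 yaw 0.0101 y@.476 0.038 0.0002
R 0 yaw 0.0024 y@.476 -0.0394 0.0001
R 1 yaw -0.0016 y@.476 -0.0795 0.0
[120 118 122 120 106  75  73  62  65  68  62  68  64  64  64  69  68  61
  62 108 141 143 141 142 142 142 144 140 137 138 142 138 143 143 141 141
 140 141 143 148 143 145 143 148 143 118  63  68  62  65  64  67  67  66
  65  62  67  68  66  72 101 119 121 118 119 121]
shift [-246.6 -349.   -23.3] turn [ 0.     0.    -0.752] | now [ 0.1959 -0.5935  0.2267] F [-0.3  0.5 -0.3] w 1.004 t 0.5
shift [-704.6 -565.1  106.7] turn [-0.     0.    -2.388] | now [ 0.1959 -0.5935  0.2267] F [-0.3  0.5 -0.3] w 1.004 t 0.5
```

Request:
{"name": "play_rows", "arguments": {"motion": [[1, -247, -349, -23, 0, 0, -0.75], [1, -247, -349, -23, 0, 0, -0.75], [1, -247, -349, -23, 0, 0, -0.75], [1, -247, -349, -23, 0, 0, -0.75], [1, -247, -349, -23, 0, 0, -0.75], [1, -247, -349, -23, 0, 0, -0.75], [1, -247, -349, -23, 0, 0, -0.75], [1, -704, -565, 50, 0, 0, -2.39], [1, -704, -565, 50, 0, 0, -2.39], [1, -704, -565, 50, 0, 0, -2.39]], "force": 40}}

```text
clock: 1.5
position: [0.4318, -0.1642, 0.2278]
ee_rot: [3.14, -0.072, 0.001]
force: [1.4, -0.0, 0.1]
width: 0.997
```

```bash
python3 -c "
from plan import *
goto(.5117,.2527,.12,-.435+np.pi/2)"
```

```text
shift [  60.6 -420.2  107.7] turn [ 1.000e-03 -0.000e+00 -1.182e+00] | now [ 0.4318 -0.1642  0.2278] F [ 1.4 -0.   0.1] w 0.997 t 1.5
```

Request:
{"name": "play_rows", "arguments": {"motion": [[1, 61, -420, 60, 0, 0, -1.18], [1, 61, -420, 60, 0, 0, -1.18], [1, 61, -420, 60, 0, 0, -1.18], [1, 61, -420, 60, 0, 0, -1.18], [1, 61, -420, 60, 0, 0, -1.18], [1, 61, -420, 60, 0, 0, -1.18], [1, 61, -420, 60, 0, 0, -1.18], [1, 61, -420, 60, 0, 0, -1.18], [1, 61, -420, 60, 0, 0, -1.18], [1, 61, -420, 60, 0, 0, -1.18]]}}

```text
clock: 2.5
position: [0.5113, 0.2578, 0.1673]
ee_rot: [-2.643, -1.693, -0.002]
force: [-0.2, 0.2, 0.1]
width: 1.002
```

```bash
python3 -c "
from plan import *
goto(.5117,.2527,.12,-.435+np.pi/2)"
```

```text
shift [-4.6  2.6 47.3] turn [-0.001 -0.003  0.004] | now [0.5113 0.2578 0.1673] F [-0.2  0.2  0.1] w 1.002 t 2.5
```

Request:
{"name": "play_rows", "arguments": {"motion": [[0, -5, 3, 30, 0, 0, 0], [0, -5, 3, 65, 0, 0, 0], [0, -5, 3, 95, 0, 0, 0], [0, -5, 3, 120, 0, 0, 0], [0, -5, 3, 140, 0, 0, 0], [0, -5, 3, 150, 0, 0, 0], [0, -5, 3, 155, 0, 0, 0], [0, -5, 3, 155, 0, 0, 0], [0, -5, 3, 155, 0, 0, 0]]}}

```text
clock: 3.4
position: [0.5124, 0.2527, 0.0132]
ee_rot: [-2.643, -1.693, -0.004]
force: [-0.3, 0.7, 0.6]
width: 0.497
```

```bash
python3 -c "
from plan import *
goto(.5117,.2527,.012,-.435+np.pi/2)
p=arm.get_image('side');q=arm.get_image('top')
a=cv2.resize(p['img'][190:300,190:320],(520,440),interpolation=cv2.INTER_CUBIC)
b=cv2.resize(q['img'][160:250,200:270],None,fx=4,fy=4,interpolation=cv2.INTER_CUBIC)
b=cv2.copyMakeBorder(b,0,440-b.shape[0],0,0,0)
cv2.imwrite('pics/g.png',np.hstack([a,b]))"
```

```text
shift [-0.3 -0.7  1.2] turn [-0.001 -0.004  0.004] | now [0.5124 0.2527 0.0132] F [-0.3  0.7  0.6] w 0.497 t 3.4
```

View pics/g.png

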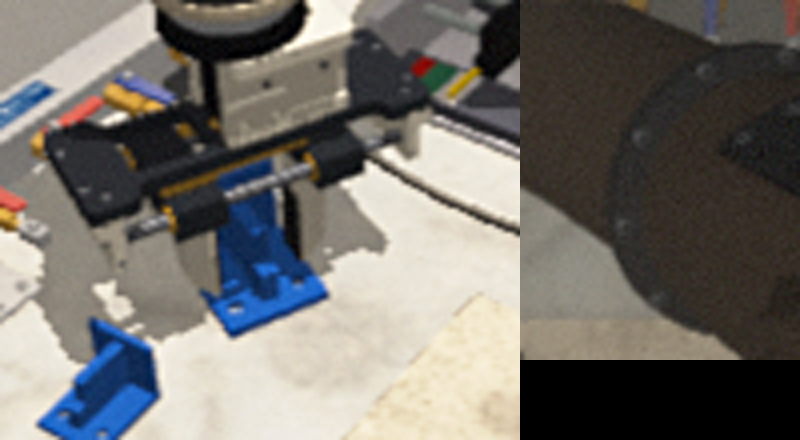

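The left panel shows the fingers straddling the rib at (205,270) and (300,220), with the plate beyond them. I'll close the jaws.

Request:
{"name": "play_rows", "arguments": {"motion": [[-1, 0, 0, 0, 0, 0, 0], [-1, 0, 0, 0, 0, 0, 0], [-1, 0, 0, 0, 0, 0, 0], [-1, 0, 0, 0, 0, 0, 0], [-1, 0, 0, 0, 0, 0, 0], [-1, 0, 0, 0, 0, 0, 0], [-1, 0, 0, 0, 0, 0, 0], [-1, 0, 0, 0, 0, 0, 0]], "force": 50}}

```text
clock: 4.3
position: [0.5125, 0.2528, 0.0133]
ee_rot: [-2.643, -1.693, -0.005]
force: [-0.1, 0.2, 0.8]
width: 0.108
```

Request:
{"name": "play_rows", "arguments": {"motion": [[-1, 0, 0, -10, 0, 0, 0], [-1, 0, 0, -30, 0, 0, 0], [-1, 0, 0, -55, 0, 0, 0], [-1, 0, 0, -80, 0, 0, 0], [-1, 0, 0, -95, 0, 0, 0], [-1, 0, 0, -100, 0, 0, 0], [-1, 0, 0, -100, 0, 0, 0]]}}

```text
clock: 5.0
position: [0.5125, 0.2523, 0.1136]
ee_rot: [-2.644, -1.693, -0.006]
force: [-0.4, -0.5, -1.9]
width: 0.103
```

Run:
```python
from fit import *;from plan import *
J=np.array([.476,-.0007]);a=.007
goto(J[0]-.035,J[1],.113,a+np.pi/2)
p=arm.get_image('side');np.save("side2.npy",p,allow_pickle=True)
for r in arm.look_for(p,"bracket_rib")[:3]: print(r["score"],np.array(r["box"])*[640,400,640,400])
cv2.imwrite('pics/l.png',cv2.resize(p['img'][150:300,180:340],(640,600),interpolation=cv2.INTER_CUBIC))
```

```text
shift [-259.8   40.9   -0.5] turn [ 0.001 -0.004 -0.439] | now [0.5125 0.2523 0.1136] F [-0.4 -0.5 -1.9] w 0.103 t 5.0
0.67 [201.92  271.32   28.672  29.88 ]
0.6 [231.424 203.68   40.     33.12 ]
```

View pics/l.png

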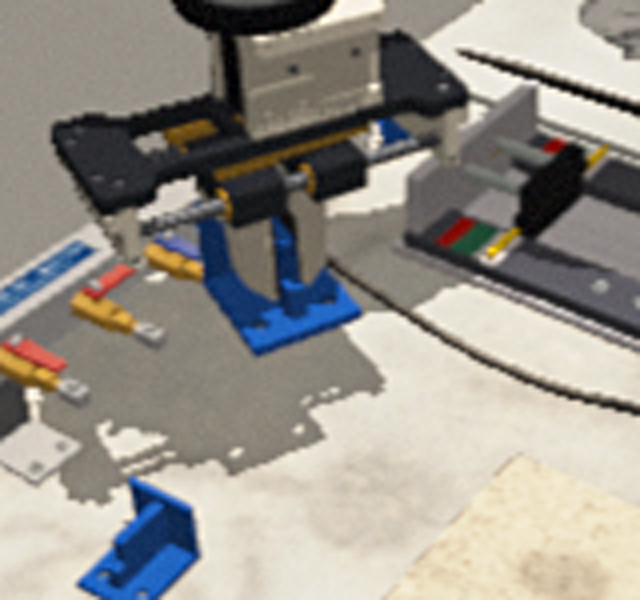

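The bracket is lifted and level in the jaws: foot at (305,320), width about 9.5 mm. I'll carry it above the rear of the jig.

Request:
{"name": "play_rows", "arguments": {"motion": [[-1, -30, 4, 0, 0, 0, -0.05], [-1, -70, 10, 0, 0, 0, -0.13], [-1, -110, 17, 0, 0, 0, -0.2], [-1, -150, 24, 0, 0, 0, -0.28], [-1, -190, 30, 0, 0, 0, -0.36], [-1, -230, 36, 0, 0, 0, -0.42], [-1, -250, 40, 0, 0, 0, -0.44], [-1, -260, 41, 0, 0, 0, -0.44], [-1, -260, 41, 0, 0, 0, -0.44], [-1, -260, 41, 0, 0, 0, -0.44]]}}

```text
clock: 6.1
position: [0.4408, -0.0002, 0.1115]
ee_rot: [-2.21, -2.229, -0.005]
force: [-0.8, 0.7, -0.7]
width: 0.105
```

```bash
cat > see.py <<'E'
from fit import *;from plan import *
import sys
J=np.array([.476,-.0007]);a=.007
p=arm.get_image('side');s=arm.observe();C=cloud(p);hsv=cv2.cvtColor(p["img"],cv2.COLOR_BGR2HSV)
m=(hsv[...,0]>100)&(hsv[...,0]<130)&(hsv[...,1]>130)&(p["depth"]>0)
m&=(np.abs(C[...,:2]-s["position"][:2]).max(-1)<.07)&(C[...,2]<.2)
P=C[m];print(len(P),P.min(0),P.max(0))
x0=[*s["position"][:2],s["position"][2]-.0133]
x,e=fit(P,BR,x0);print("bracket fit",x.round(4),"rms",round(e,4),"underside exp",round(x0[2],4))
c,n=np.cos(a),np.sin(a);D=x[:2]-J;print("in jig: x",D@[c,n],"y",D@[-n,c],"yaw",(x[2]-a+np.pi)%(2*np.pi)-np.pi)
cv2.imwrite(sys.argv[1],cv2.resize(p['img'][140:260,260:400],(700,600),interpolation=cv2.INTER_CUBIC))
goto(J[0]-.035,J[1],.0215,a+np.pi/2)
E
python3 see.py pics/j1.png
```

```text
391 [ 0.40749786 -0.03304169  0.02013719] [0.50173416 0.03276833 0.15070115]
bracket fit [ 4.40e-01 -4.00e-04  5.60e-03  9.93e-02] rms 0.0017 underside exp 0.0983
in jig: x -0.03597918043725152 y 0.0005124318405027833 yaw -0.0013537552547089327
shift [-1.2  0.1 90.1] turn [ 0.001 -0.004  0.003] | now [4.409e-01 2.000e-04 1.116e-01] F [ 1.1  0.  -1.1] w 0.102 t 6.15
```

View pics/j1.png

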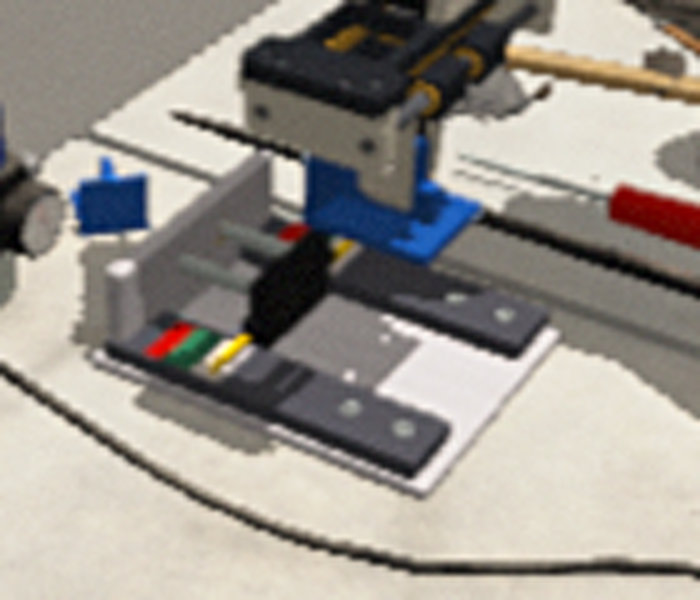

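The bracket is held level and square above the jig, foot at (430,225) and pad at (290,285). I'll descend, slowly at the end.

Request:
{"name": "play_rows", "arguments": {"motion": [[-1, 0, 0, 20, 0, 0, 0], [-1, 0, 0, 45, 0, 0, 0], [-1, 0, 0, 65, 0, 0, 0], [-1, 0, 0, 78, 0, 0, 0], [-1, 0, 0, 84, 0, 0, 0], [-1, 0, 0, 86, 0, 0, 0], [-1, 0, 0, 87, 0, 0, 0], [-1, 0, 0, 88, 0, 0, 0], [-1, 0, 0, 88, 0, 0, 0]]}}

```text
clock: 7.05
position: [0.4413, 0.0005, 0.024]
ee_rot: [-2.209, -2.231, -0.006]
force: [-0.3, 0.8, -0.2]
width: 0.106
```

Request:
{"name": "play_rows", "arguments": {"motion": [[-1, 0, 0, 1, 0, 0, 0], [-1, 0, 0, 1, 0, 0, 0], [-1, 0, 0, 1, 0, 0, 0]]}}

```text
clock: 7.35
position: [0.4414, 0.0004, 0.0232]
ee_rot: [-2.21, -2.231, -0.006]
force: [-0.6, 0.3, -1.4]
width: 0.108
```

Request:
{"name": "play_rows", "arguments": {"motion": [[-1, 0, 0, 1, 0, 0, 0], [-1, 0, 0, 1, 0, 0, 0], [-1, 0, 0, 1, 0, 0, 0]]}}

```text
clock: 7.65
position: [0.4413, 0.0005, 0.0221]
ee_rot: [-2.21, -2.231, -0.006]
force: [-0.9, -0.3, -1.4]
width: 0.108
```

Request:
{"name": "play_rows", "arguments": {"motion": [[-1, 0, 0, 1, 0, 0, 0], [-1, 0, 0, 1, 0, 0, 0], [-1, 0, 0, 1, 0, 0, 0]]}}

```text
clock: 7.95
position: [0.4415, 0.0005, 0.0212]
ee_rot: [-2.21, -2.231, -0.006]
force: [-0.4, 0.5, 2.2]
width: 0.103
```

Request:
{"name": "play_rows", "arguments": {"motion": [[-1, 0, 0, 1, 0, 0, 0], [-1, 0, 0, 1, 0, 0, 0], [-1, 0, 0, 1, 0, 0, 0]]}}

```text
clock: 8.25
position: [0.4423, 0.0007, 0.0211]
ee_rot: [2.21, 2.232, 0.008]
force: [-1.7, -0.2, 16.0]
width: 0.107
```

Contact with the bed at 16 N. I'll ease off the downforce, then push slowly.

Request:
{"name": "play_rows", "arguments": {"motion": [[-1, 0, 0, 0.3, 0, 0, 0], [-1, 0, 3, 0.3, 0, 0, 0], [-1, 0, 6, 0.3, 0, 0, 0], [-1, 0, 10, 0.3, 0, 0, 0], [-1, 0, 14, 0.3, 0, 0, 0], [-1, 0, 18, 0.3, 0, 0, 0], [-1, 0, 22, 0.3, 0, 0, 0], [-1, 0, 25, 0.3, 0, 0, 0], [-1, 0, 28, 0.3, 0, 0, 0], [-1, 0, 28, 0.3, 0, 0, 0]]}}

```text
clock: 9.25
position: [0.4694, 0.0009, 0.0211]
ee_rot: [-2.21, -2.233, -0.005]
force: [-6.5, -0.1, 14.2]
width: 0.108
```

```bash
python3 see.py pics/j2.png
```

```text
308 [ 0.43372521 -0.02682644  0.01032747] [0.5080811  0.04039246 0.196759  ]
bracket fit [ 0.4665  0.0068 -0.1253  0.0093] rms 0.0033 underside exp 0.0078
in jig: x -0.009444425961771719 y 0.007558728925679561 yaw -0.13225938165515538
shift [ -1.3 -28.4  -0.5] turn [ 0.002 -0.002  0.003] | now [0.4694 0.0009 0.0211] F [-7.1  0.3 12.7] w 0.108 t 9.3
```

View pics/j2.png

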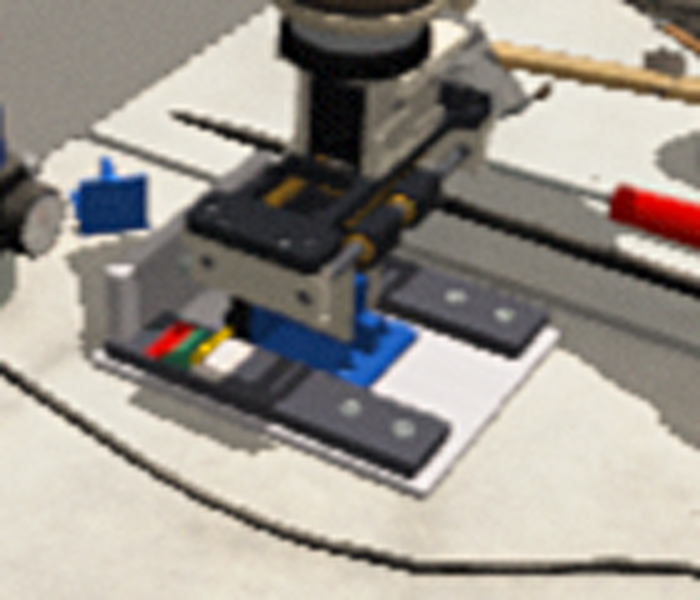

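```bash
cat > ptr.py <<'E'
from h import *
J=np.array([.476,-.0007]);a=.007
def scan(p,zs=.0205):
    """colour positions along the left rail, in jig x (mm)"""
    C=world(p,*np.meshgrid(np.arange(640),np.arange(400)),z=zs)
    hsv=cv2.cvtColor(p["img"],cv2.COLOR_BGR2HSV).astype(int);H,S,V=[hsv[...,i] for i in range(3)]
    X=(C[...,0]-J[0])+(C[...,1]-J[1])*a; Y=C[...,1]-J[1]-(C[...,0]-J[0])*a
    for side,rail in(("L",(Y>.046)&(Y<.072)),("R",(Y<-.046)&(Y>-.072))):
        rail=rail&(X>.0)&(X<.08);o={}
        for n,m in(("white",(S<50)&(V>150)),("yellow",(H>20)&(H<35)&(S>120)),("green",(H>40)&(H<90)&(S>80)),("red",((H<8)|(H>172))&(S>120))):
            k=m&rail
            if k.sum()>3:x=X[k]*1e3;o[n]=(int(k.sum()),*np.percentile(x,[5,50,95]).round(1))
        print(side,o)
if __name__=="__main__":
    for n in("top","side"): print(n);scan(np.load(n+".npy",allow_pickle=True).item())
    for n in ("side","top"): print("now",n);scan(arm.get_image(n))
E
python3 ptr.py
```

```text
top
L {'yellow': (12, np.float64(24.6), np.float64(24.6), np.float64(27.5)), 'green': (42, np.float64(42.0), np.float64(47.8), np.float64(53.7)), 'red': (35, np.float64(56.6), np.float64(62.4), np.float64(65.4))}
R {'yellow': (10, np.float64(27.3), np.float64(27.4), np.float64(27.4)), 'green': (47, np.float64(41.8), np.float64(47.7), np.float64(53.5)), 'red': (28, np.float64(59.3), np.float64(62.2), np.float64(65.1))}
side
L {'white': (25, np.float64(22.0), np.float64(33.0), np.float64(39.4)), 'yellow': (14, np.float64(27.2), np.float64(30.2), np.float64(33.3)), 'green': (31, np.float64(42.2), np.float64(48.5), np.float64(54.2)), 'red': (24, np.float64(58.1), np.float64(62.9), np.float64(67.4))}
R {'white': (23, np.float64(22.1), np.float64(39.4), np.float64(77.1)), 'yellow': (7, np.float64(29.3), np.float64(31.6), np.float64(33.7)), 'red': (16, np.float64(56.1), np.float64(62.5), np.float64(68.5))}
now side
L {'white': (35, np.float64(22.3), np.float64(29.0), np.float64(35.7)), 'yellow': (15, np.float64(39.8), np.float64(42.3), np.float64(45.7)), 'green': (19, np.float64(46.1), np.float64(50.6), np.float64(54.0)), 'red': (25, np.float64(57.8), np.float64(62.7), np.float64(67.4))}
R {}
now top
L {}
R {}
```

The pointer (side view, about (207,347) in the crop) stands at roughly 12 mm of travel, on the white/green border, and the 7 N reading agrees. I'll push about 10 mm further.

Request:
{"name": "play_rows", "arguments": {"motion": [[-1, 0, 2, 0.1, 0, 0, 0], [-1, 0, 4, 0.1, 0, 0, 0], [-1, 0, 6, 0.1, 0, 0, 0], [-1, 0, 8, 0.1, 0, 0, 0], [-1, 0, 9, 0.1, 0, 0, 0], [-1, 0, 9.5, 0.1, 0, 0, 0], [-1, 0, 9.5, 0.1, 0, 0, 0]]}}

```text
clock: 10.1
position: [0.4768, 0.0009, 0.0211]
ee_rot: [-2.208, -2.233, 0.0]
force: [-10.8, 0.5, 15.4]
width: 0.106
```

```bash
sed -i 's/<.2)$/<.08)/;s/C\[...,2\]<.2)/C[...,2]<.08)/' see.py; python3 see.py pics/j3.png; python3 ptr.py | sed -n '/now/,$p'
```

```text
294 [ 0.44017132 -0.02807091  0.0088551 ] [0.51466955 0.04157431 0.05746407]
bracket fit [ 0.4755  0.0022 -0.0484  0.0088] rms 0.0021 underside exp 0.0078
in jig: x -0.00047169282088574806 y 0.0029510635084759487 yaw -0.05544155942881446
shift [ -1.2 -35.8  -0.4] turn [-0.001 -0.001  0.004] | now [0.4768 0.0009 0.0211] F [-10.1  -0.2  15.8] w 0.104 t 10.15
now side
L {'white': (39, np.float64(22.3), np.float64(29.4), np.float64(38.0)), 'yellow': (16, np.float64(46.0), np.float64(48.9), np.float64(52.5)), 'green': (11, np.float64(40.7), np.float64(42.9), np.float64(53.2)), 'red': (28, np.float64(56.3), np.float64(62.2), np.float64(67.3))}
R {}
now top
L {}
R {}
```

View pics/j3.png

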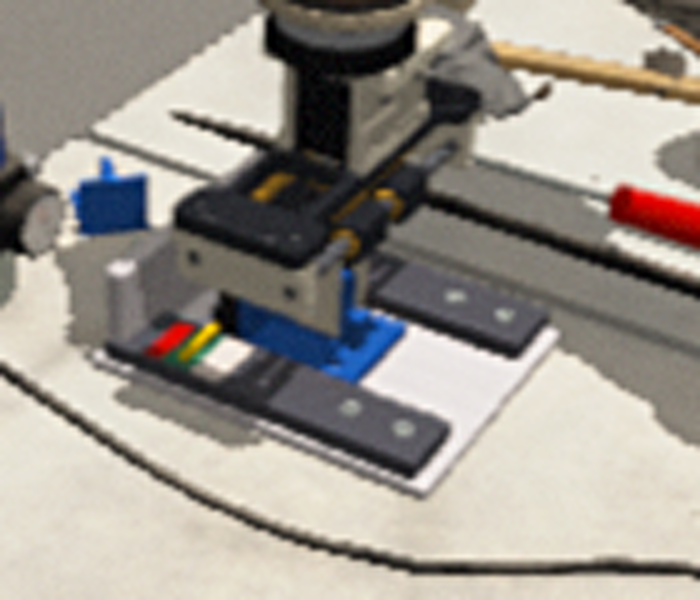

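The pointer now sits inside the green at about 19 mm (pixel (198,340), green on both sides). The TCP-based estimate is lower, about 12 mm, so I'll go 4 mm deeper to be in green by both, then hold.

Request:
{"name": "play_rows", "arguments": {"motion": [[-1, 0, 1.5, 0, 0, 0, 0], [-1, 0, 3, 0, 0, 0, 0], [-1, 0, 4, 0, 0, 0, 0], [-1, 0, 4.5, 0, 0, 0, 0], [-1, 0, 4.5, 0, 0, 0, 0], [-1, 0, 4.5, 0, 0, 0, 0], [-1, 0, 4.5, 0, 0, 0, 0], [-1, 0, 4.5, 0, 0, 0, 0], [-1, 0, 4.5, 0, 0, 0, 0], [-1, 0, 4.5, 0, 0, 0, 0]]}}

```text
clock: 11.25
position: [0.4789, 0.0009, 0.0211]
ee_rot: [-2.206, -2.233, 0.006]
force: [-11.0, -1.0, 15.2]
width: 0.107
```

```bash
python3 see.py pics/j4.png; python3 ptr.py | sed -n '/now/,$p'
```

```text
287 [ 0.44499303 -0.02768173  0.00849022] [0.51789454 0.03933987 0.05808845]
bracket fit [4.7800e-01 1.3000e-03 6.2468e+00 8.8000e-03] rms 0.0021 underside exp 0.0078
in jig: x 0.0020303964126410297 y 0.001976169868205823 yaw -0.043338673028262775
shift [ -1.2 -37.9  -0.3] turn [-0.005  0.     0.005] | now [0.4789 0.0009 0.0211] F [-10.6  -0.6  15.3] w 0.108 t 11.3
now side
L {'white': (39, np.float64(22.3), np.float64(29.4), np.float64(38.0)), 'yellow': (21, np.float64(47.5), np.float64(51.5), np.float64(56.2)), 'green': (12, np.float64(41.9), np.float64(44.1), np.float64(50.5)), 'red': (25, np.float64(58.1), np.float64(63.1), np.float64(67.7))}
R {}
now top
L {}
R {}
```

View pics/j4.png

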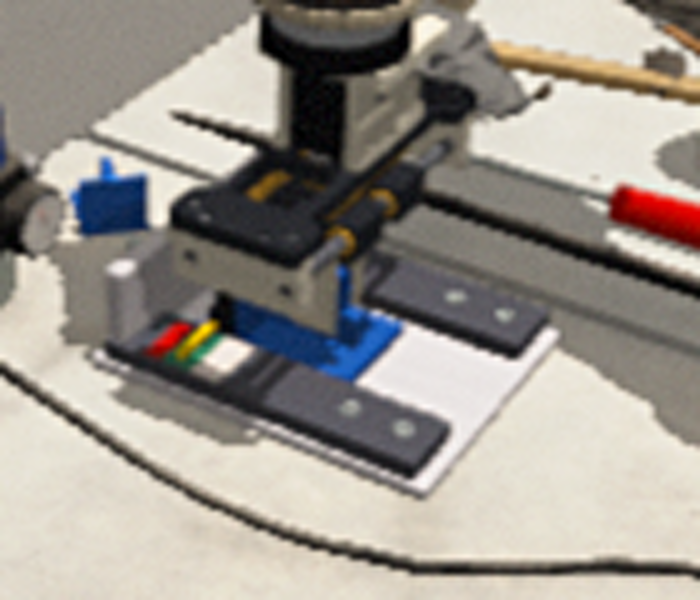

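In green, about 21 mm by pointer and about 14 by kinematics. I'll hold, keeping the lead so the push doesn't relax.

Request:
{"name": "play_rows", "arguments": {"motion": [[-1, 0, 3, 0, 0, 0, 0], [-1, 0, 3, 0, 0, 0, 0], [-1, 0, 3, 0, 0, 0, 0], [-1, 0, 3, 0, 0, 0, 0], [-1, 0, 3, 0, 0, 0, 0], [-1, 0, 3, 0, 0, 0, 0], [-1, 0, 3, 0, 0, 0, 0], [-1, 0, 3, 0, 0, 0, 0], [-1, 0, 3, 0, 0, 0, 0], [-1, 0, 3, 0, 0, 0, 0]]}}

```text
clock: 12.4
position: [0.4794, 0.0009, 0.021]
ee_rot: [-2.204, -2.232, 0.011]
force: [-10.4, -1.0, 15.6]
width: 0.105
```

Request:
{"name": "play_rows", "arguments": {"motion": [[-1, 0, 2.5, 0, 0, 0, 0], [-1, 0, 2.5, 0, 0, 0, 0], [-1, 0, 2.5, 0, 0, 0, 0], [-1, 0, 2.5, 0, 0, 0, 0], [-1, 0, 2.5, 0, 0, 0, 0], [-1, 0, 2.5, 0, 0, 0, 0], [-1, 0, 2.5, 0, 0, 0, 0], [-1, 0, 2.5, 0, 0, 0, 0], [-1, 0, 2.5, 0, 0, 0, 0], [-1, 0, 2.5, 0, 0, 0, 0]]}}

```text
clock: 13.4
position: [0.4795, 0.0009, 0.021]
ee_rot: [-2.202, -2.232, 0.017]
force: [-11.4, -0.2, 16.4]
width: 0.103
```

```bash
python3 see.py pics/j5.png; python3 ptr.py | sed -n '/now/,$p'
```

```text
293 [ 0.4457271  -0.02714621  0.00873717] [0.51789553 0.03916581 0.05901343]
bracket fit [4.8050e-01 5.4000e-03 6.1619e+00 8.7000e-03] rms 0.002 underside exp 0.0077
in jig: x 0.00449714118296703 y 0.006058294963275556 yaw -0.1282358766090823
shift [ -1.1 -38.5  -0.1] turn [-0.012  0.003  0.006] | now [0.4795 0.0009 0.021 ] F [-10.8  -1.3  15.4] w 0.103 t 13.45
now side
L {'white': (40, np.float64(22.3), np.float64(29.5), np.float64(38.3)), 'yellow': (19, np.float64(48.7), np.float64(53.1), np.float64(56.2)), 'green': (15, np.float64(42.0), np.float64(44.5), np.float64(47.3)), 'red': (23, np.float64(58.4), np.float64(63.1), np.float64(67.4))}
R {}
now top
L {}
R {}
```

The tool pitch is creeping (0.012 rad) because each call takes the loaded pose as its new reference. I'll correct it and ease the downforce slightly.

Request:
{"name": "play_rows", "arguments": {"motion": [[-1, 0, 2, -0.1, -0.004, 0, 0], [-1, 0, 2, -0.2, -0.008, 0, 0], [-1, 0, 2, -0.3, -0.014, 0, 0], [-1, 0, 2, -0.3, -0.014, 0, 0], [-1, 0, 2, -0.3, -0.014, 0, 0], [-1, 0, 2, -0.3, -0.014, 0, 0]]}}

```text
clock: 14.15
position: [0.4792, 0.0009, 0.021]
ee_rot: [2.205, 2.236, -0.006]
force: [-7.8, -1.0, 11.0]
width: 0.106
```

```bash
python3 see.py pics/j6.png; python3 ptr.py | sed -n '/now/,$p'
```

```text
291 [ 0.44573338 -0.02762068  0.0090195 ] [0.52311831 0.03882988 0.05837242]
bracket fit [ 0.4811  0.005  -0.1089  0.009 ] rms 0.0021 underside exp 0.0077
in jig: x 0.005133778142306098 y 0.005687932572194782 yaw -0.11587445687747433
shift [ -1.1 -38.2  -0.5] turn [-0.002  0.004  0.007] | now [0.4791 0.0009 0.021 ] F [-7.7  0.9 10.1] w 0.107 t 14.2
now side
L {'white': (39, np.float64(22.3), np.float64(29.4), np.float64(38.0)), 'yellow': (21, np.float64(47.5), np.float64(51.5), np.float64(56.2)), 'green': (12, np.float64(41.9), np.float64(44.1), np.float64(46.5)), 'red': (24, np.float64(58.1), np.float64(62.9), np.float64(67.4))}
R {}
now top
L {}
R {}
```

Force bounds of 7.8–10.8 N (friction either way) and the pointer both give about 21 mm. Next is the steady hold, then one last overlay check of squareness.

Request:
{"name": "play_rows", "arguments": {"motion": [[-1, 0, 2, 0, -0.003, 0, 0], [-1, 0, 2, 0, -0.003, 0, 0], [-1, 0, 2, 0, -0.003, 0, 0], [-1, 0, 2, 0, -0.003, 0, 0], [-1, 0, 2, 0, -0.003, 0, 0], [-1, 0, 2, 0, -0.003, 0, 0], [-1, 0, 2, 0, -0.003, 0, 0], [-1, 0, 2, 0, -0.003, 0, 0], [-1, 0, 2, 0, -0.003, 0, 0], [-1, 0, 2, 0, -0.003, 0, 0]]}}

```text
clock: 15.3
position: [0.4791, 0.0009, 0.0209]
ee_rot: [2.205, 2.236, -0.008]
force: [-8.6, -0.7, 14.7]
width: 0.109
```

Request:
{"name": "play_rows", "arguments": {"motion": [[-1, 0, 2, 0, -0.005, 0, 0], [-1, 0, 2, 0, -0.005, 0, 0], [-1, 0, 2, 0, -0.005, 0, 0], [-1, 0, 2, 0, -0.005, 0, 0], [-1, 0, 2, 0, -0.005, 0, 0], [-1, 0, 2, 0, -0.005, 0, 0], [-1, 0, 2, 0, -0.005, 0, 0], [-1, 0, 2, 0, -0.005, 0, 0], [-1, 0, 2, 0, -0.005, 0, 0], [-1, 0, 2, 0, -0.005, 0, 0]]}}

```text
clock: 16.3
position: [0.4792, 0.0009, 0.0209]
ee_rot: [2.203, 2.235, -0.007]
force: [-8.6, 0.6, 14.9]
width: 0.107
```

```bash
python3 see.py pics/j7.png; python3 ptr.py | sed -n '/now/,$p'
python3 - <<'E'
from h import *
p=arm.get_image('side');im=cv2.resize(p['img'][195:235,275:365],None,fx=8,fy=8,interpolation=cv2.INTER_CUBIC)
def draw(x,y,a,z,col):
    c,s=np.cos(a),np.sin(a)
    q=np.array([(-.038,-.03),(-.038,.03),(.032,.03),(.032,-.03)])@np.array([[c,s],[-s,c]])+[x,y]
    uv=((proj(p,np.c_[q,[z]*4])-[275,195]+.5)*8).round().astype(int)
    cv2.polylines(im,[uv],True,col,1)
x=arm.observe()["position"]
draw(x[0]+.003,x[1],.010,.014,(0,255,255));draw(.4811,.005,-.109,.014,(255,0,255))
cv2.imwrite("pics/ov.png",im)
E
```

```text
290 [ 0.4455566  -0.0297985   0.00972698] [0.52107445 0.04089617 0.05836139]
bracket fit [4.7990e-01 5.4000e-03 6.1316e+00 9.1000e-03] rms 0.0022 underside exp 0.0076
in jig: x 0.003937843683747085 y 0.006091905013990081 yaw -0.1586286091030651
shift [ -1.1 -38.2  -0.5] turn [-0.     0.006  0.007] | now [0.4792 0.0009 0.0209] F [-8.5 -1.5 15. ] w 0.109 t 16.35
now side
L {'white': (39, np.float64(22.3), np.float64(29.4), np.float64(38.0)), 'yellow': (21, np.float64(47.5), np.float64(51.5), np.float64(56.2)), 'green': (12, np.float64(41.9), np.float64(44.1), np.float64(46.5)), 'red': (25, np.float64(58.1), np.float64(63.1), np.float64(67.7))}
R {}
now top
L {}
R {}
```

View pics/ov.png

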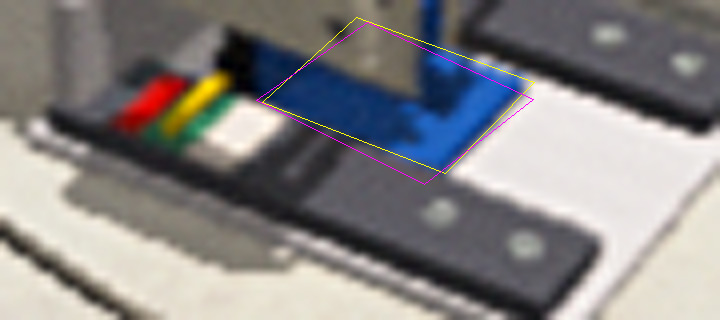

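The square (yellow) outline matches the foot's back edge from (445,172) to (535,82). The skewed fit (magenta) doesn't, so that fit was an occlusion artefact. The pointer at (195,100) has green on both sides. I'll hold a bit longer, then sign off.

Request:
{"name": "play_rows", "arguments": {"motion": [[-1, 0, 2, 0, -0.003, 0, 0], [-1, 0, 2, 0, -0.003, 0, 0], [-1, 0, 2, 0, -0.003, 0, 0], [-1, 0, 2, 0, -0.003, 0, 0], [-1, 0, 2, 0, -0.003, 0, 0], [-1, 0, 2, 0, -0.003, 0, 0], [-1, 0, 2, 0, -0.003, 0, 0], [-1, 0, 2, 0, -0.003, 0, 0], [-1, 0, 2, 0, -0.003, 0, 0], [-1, 0, 2, 0, -0.003, 0, 0]]}}

```text
clock: 17.5
position: [0.4792, 0.001, 0.021]
ee_rot: [2.202, 2.234, -0.008]
force: [-8.5, -1.2, 15.6]
width: 0.106
```

Request:
{"name": "play_rows", "arguments": {"motion": [[-1, 0, 2, 0, -0.003, 0, 0], [-1, 0, 2, 0, -0.003, 0, 0], [-1, 0, 2, 0, -0.003, 0, 0], [-1, 0, 2, 0, -0.003, 0, 0], [-1, 0, 2, 0, -0.003, 0, 0], [-1, 0, 2, 0, -0.003, 0, 0], [-1, 0, 2, 0, -0.003, 0, 0], [-1, 0, 2, 0, -0.003, 0, 0], [-1, 0, 2, 0, -0.003, 0, 0], [-1, 0, 2, 0, -0.003, 0, 0]]}}

```text
clock: 18.5
position: [0.4792, 0.0009, 0.021]
ee_rot: [2.202, 2.234, -0.009]
force: [-8.4, -0.6, 14.7]
width: 0.106
```

```bash
python3 ptr.py | sed -n '/now/,$p'; python3 -c "
from h import *
s=arm.observe();print(s['position'],s['force'],s['width'],s['clock']);print(arm.sign_off())"
```

```text
now side
L {'white': (39, np.float64(22.3), np.float64(29.4), np.float64(38.0)), 'yellow': (21, np.float64(47.5), np.float64(51.5), np.float64(56.2)), 'green': (12, np.float64(41.9), np.float64(44.1), np.float64(50.3)), 'red': (25, np.float64(58.1), np.float64(63.1), np.float64(67.7))}
R {}
now top
L {}
R {}
[0.47918614 0.00090686 0.02098228] [-8.37665671 -0.64261664 14.69181259] 0.10942331173587773 18.6
the job is handed in; nothing more can be done
None
```

I gripped the large blue bracket by its rib and set its foot on the jig bed between the rails, tall face to the pad. I pushed until the left yellow pointer stood mid-green and handed the job in at 18.6 s, still gripping and pushing. I never went near the mug.

**Last checks:**
- **Pointer:** in the side view it sits at about 21 mm of travel, with green on both sides. The highest reading at any check was about 23 mm, short of the red at 31 mm.
- **Push:** it was steady at about 8.5 N for the last 3–4 s, with about 15 N down on the bed. The gripper position stayed within 0.1 mm.

**Checks that disagreed or could not be made:**
- **Travel:** working from the gripper position alone gives about 14–15 mm, also green but lower. I trusted the pointer, since the push force agrees with it.
- **Squareness:** the depth fit of the part-hidden bracket suggested a skew of about 0.1 rad. The outline drawn over the picture showed the foot square, so I put the skew down to the hidden area.
- **Right-hand pointer:** it was hidden from both cameras, so I never saw it during the push.

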